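Fetch the doming block from behind the jar and the tin

ROBOT

A 7-joint arm with a two-finger parallel gripper is mounted at the origin on the work surface. World frame = base frame: x ahead of the robot, y to its left, z up, the work surface at z = 0. Lengths are in m, angles in rad, forces in N, time in s.
With the tool pointing down it reaches from about 0.425 to 0.875 m from the base axis. Payload 4.7 kg.
Tool frame: the origin (TCP) lies on the mounting face of the last link; the fingertips stand 182 mm ahead of it and the grasp point (between the pads) lies ahead of it (ctrl.grip_point_offset is the z of the grasp point in the tool frame, in m); z points along the fingers, y is the line along which they close (so a half turn about z gives the same grasp; the last joint's range is limited). The gripper opens to 87 mm and grips with 3 to 60 N. Pads are 19 mm wide; open, the fingers measure 117 mm over their backs; the gripper's body (75 mm by 190 mm) begins 51 mm behind the grasp point.
Start: joints at [-1.333, 0.321, -0.07, 1.45, 0.023, 1.371, -0.057], TCP at [0.144, 0.634, 0.405] pointing down, gripper open.
Joint ranges: [-2.86, 2.86], [-0.3, 2.09], [-1.38, 1.24], [0.06, 2.45], [-1.56, 4.7], [0.09, 2.05], [-2.69, 2.69]. Speed limits (rad/s): [2.57, 2.57, 3.14, 3.14, 3.14, 3.14, 3.14].

INTERFACE

Orientations are given as a rotation vector (axis times angle).
In Python, from bench import ctrl gives the robot as it stands.
- The arm moves only by the tool creep_tool, called after ">>>" by a JSON object that holds its "method" and its "body", one argument or row to a line. Schema: {"type":"object","properties":{"offsets":{"type":"array","items":{"type":"array","items":{"type":"array","items":{"type":"number"},"minItems":5,"maxItems":5},"minItems":1,"maxItems":20},"minItems":1,"maxItems":1},"clamp_n":{"type":"number"},"only":{"type":"string"},"quiet":{"type":"boolean"},"lines":{"type":"string"}},"required":["offsets"],"additionalProperties":false}. offsets is a list that holds a single list of rows (three levels of brackets), with 1 to 20 rows, each of 5 numbers: dx, dy, dz in fractions of the full range, 1 being 1000 mm, then a turn about the tool's z in normalised numbers (1 is pi rad), then the opening from 0.0 (shut) to 1.0 (fully open); each row is the pose to reach, as a shift and turn from the pose commanded when the call began, along the tool's axes at that moment; what a row does not reach only later rows make up. A row lasts 1/10 s, in which the tool goes at most 0.05 m and 0.15 rad, less where a joint would pass 70% of its speed; a pose out of reach is approached as far as the arm can. The fingers move at their own pace and stop on an object; clamp_n is the grip in N (left out, the last holds). Time passes only in rows, so rows that do not move let the fingers close. The tool returns the time, the measured TCP pose, the force, the opening and the grip force at its end. only (a regular expression) keeps the lines of the reply that match it, lines (a string "A,B") keeps lines A to B, and quiet returns only ok. No shift or turn number may pass 1 either way. Input that does not fit is refused with a message, and nothing moves.
- ctrl.get_state(): the state, without advancing time (a new reading comes with each control period).
- ctrl.get_image(name): name is "scene" or "top" or "wrist"; returns (picture, depth): 384x512x3 uint8, red, green, blue; 384x512 float32, m along the optical axis (not along the pixel's ray), 0 where there is no reading.
- ctrl.camera_model(name): a dict with "vertical_fov" (degrees; the focal length in pixels is half the picture's height over the tangent of half this angle, whatever the lens; pixels are square), "cx", "cy" (the principal point, pixels), "rvec" (rotation vector, rad) and "tvec" (3), from world to camera coordinates, as OpenCV has them; the wrist camera has in their place "hand_eye" (4x4, takes a point from camera to tool coordinates, whose origin is the TCP and whose axes are the flange's). Camera axes: x right, y down, z forward; pixel columns grow to the right and rows downward; lengths in m; the calibration is good to about 2 mm. A picture is of the moment at which its call begins: read the wrist's pose just before it. camera_model takes no time and is no camera call.
- ctrl.close_job(): hands the job in; it is judged then, once.
The state is a dict: "time": time; "joint_positions": joint angles; "qd": joint speeds; "joint_torque": joint torques, N m; "position": TCP position; "tool_rot": TCP orientation; "ft_force": force on the tool from outside, world axes, zero at the start; "torque": the same for the moment, N m; "grip_width": opening from 0.0 (shut) to 1.0 (fully open); "grip_force": force on a finger pad.
Only numpy, scipy, OpenCV 4.12 (cv2) and the standard library are available. Lean on these libraries where they do the work, as an engineer would, in place of code of your own. Each camera call takes 0.05 s, during which the arm holds its last target. There are 200 camera calls.

TASK

On the goldsmith's bench the jar and the tin stand in front of the steel doming block in the low wooden bay: first move both, standing upright, into the white side tray, then set the doming block flat in the middle of the round wooden stump, and last put the jar back centred on the round cork mat and the tin back centred on the square cork mat. Set everything down without dropping it, never tip the jar or the tin over, and leave the gold ring in the bay alone.

Things in the scene. Friction and masses are not known exactly. Their poses are not given: they have to be found in the camera images.
- jar: Loose closed jar of amber glass with a black screw lid, round, stands upright: diameter 52 mm, total height 90 mm (glass 0 to 70 mm, lid of 51 mm diameter from 72 to 90 mm), about 0.2 kg. Origin: centre of its underside, z up. It starts on the round mat.
- tin: Loose square metal tin, stands upright: 48 x 48 mm, body 80 mm high, with a small round cap of 26 mm diameter in the middle of its top up to 91 mm, about 0.2 kg. Origin: centre of its underside, z up, x and y square to its sides. It starts on the square mat, roughly square to the bay.
- doming_block: Loose steel doming block 46 x 46 mm, 30 mm high, with round hollows drawn on its top, about 0.5 kg. Origin: centre of its underside, z up, x and y square to its sides. It starts on the floor of the bay, behind (bay +x) and midway between jar and tin, roughly square to the bay; the taller jar and tin leave no room for the gripper's body above it.
- bay: Fixed low wooden bay with a dark rubber-lined floor, 190 mm (its x) by 280 mm (its y): floor 8 mm thick, walls up to 40 mm above the bench on the +x side (8 mm thick) and on both y sides (6 mm thick), open towards -x. Origin: centre of its underside, z up. The two cork mats lie on its floor at x = -25 mm, y = +54 and -54 mm, either way round.
- mat_round: Fixed round cork mat in the bay, diameter 68 mm, 3 mm thick: the jar's place. Origin: centre of its underside (on the bay's floor, 8 mm above the bench), z up.
- mat_square: Fixed square cork mat in the bay, 64 x 64 mm, 3 mm thick: the tin's place. Origin: centre of its underside (on the bay's floor, 8 mm above the bench), z up, x and y square to its sides, which lie parallel to the bay's.
- tray: Fixed white side tray, 150 mm (its x) by 200 mm (its y), walls 5 mm thick and 12 mm high, inner floor 5 mm above the bench, empty at the start. Origin: centre of its underside, z up.
- stump: Fixed round wooden stump, diameter 116 mm, flat top 30 mm above the bench. Origin: centre of its underside, z up. It stands on one side of the bay and the tray on the other, either way round. Clutter lying around bay, tray and stump is under 60 mm high; equipment up to 0.2 m high stands beyond 0.5 m to either side.
- band: Loose plain gold ring lying flat on the bay's floor in a rear corner, 25 mm diameter, 7 mm high. To be left alone. Origin: centre of its underside.
Things that resemble listed ones, but are neither listed nor needed, are in the scene too. Leave any turquoise look-alike of the stump alone. There is more than one size of the doming_block; the job needs the larger.

How it is judged:
On the way, in this order (a step that is already met when the one before it is completed fails the run):
1. the jar and the tin both stand upright, released, in the tray while the doming block is still in the bay (x of jar in the frame of tray between -0.06 and 0.06 m and y of jar in the frame of tray between -0.085 and 0.085 m and z of each of jar, tin in the frame of tray below 0.012 m and angle between each of jar, tin's own z axis and vertical below 0.1 rad and linear speed of each of jar, tin below 0.03 m/s and angular speed of each of jar, tin below 0.3 rad/s and contact force between the fingers and jar below 0.1 N and x of tin in the frame of tray between -0.06 and 0.06 m and y of tin in the frame of tray between -0.085 and 0.085 m and contact force between the fingers and tin below 0.1 N and distance of doming_block from where it was at the start of the episode below 0.04 m), for 0.2 s.
2. the doming block lies released in the middle of the stump while the jar and the tin still stand in the tray (horizontal distance between doming_block and stump below 0.015 m and z of doming_block in the frame of stump between 0.026 and 0.035 m and angle between each of doming_block, jar, tin's own z axis and vertical below 0.1 rad and linear speed of each of doming_block, jar, tin below 0.03 m/s and angular speed of each of doming_block, jar, tin below 0.3 rad/s and contact force between the fingers and doming_block below 0.1 N and x of jar in the frame of tray between -0.06 and 0.06 m and y of jar in the frame of tray between -0.085 and 0.085 m and z of each of jar, tin in the frame of tray below 0.012 m and contact force between the fingers and jar below 0.1 N and x of tin in the frame of tray between -0.06 and 0.06 m and y of tin in the frame of tray between -0.085 and 0.085 m and contact force between the fingers and tin below 0.1 N), for 0.2 s.
At the end, for the whole second after the job is handed in: The doming block lies flat on the stump within 15 mm of its centre, the jar stands on the round mat and the tin on the square mat, each upright and within 14 mm of the mat's centre, all released and at rest (horizontal distance between doming_block and stump below 0.015 m and z of doming_block in the frame of stump between 0.026 and 0.035 m and angle between each of doming_block, jar, tin's own z axis and vertical below 0.1 rad and linear speed of each of doming_block, jar, tin below 0.03 m/s and angular speed of each of doming_block, jar, tin below 0.3 rad/s and contact force between the fingers and doming_block below 0.1 N and horizontal distance between jar and mat_round below 0.014 m and z of jar in the frame of mat_round between -0.001 and 0.008 m and contact force between the fingers and jar below 0.1 N and horizontal distance between tin and mat_square below 0.014 m and z of tin in the frame of mat_square between -0.001 and 0.008 m and contact force between the fingers and tin below 0.1 N); the robot touches nothing.
It fails at once if the jar or the tin is tipped over (angle between any of jar, tin's own z axis and vertical above 0.7 rad).
It fails at once if the jar, the tin or the doming block is dropped (falls freely by more than about 30 mm) ((linear speed of jar above 0.75 m/s and contact force between the fingers and jar below 0.05 N) or (linear speed of tin above 0.75 m/s and contact force between the fingers and tin below 0.05 N) or (linear speed of doming_block above 0.75 m/s and contact force between the fingers and doming_block below 0.05 N)).
It fails at once if the gold ring in the bay is moved by more than 20 mm (distance of band from where it was at the start of the episode above 0.02 m).
It also fails if it takes over 126 s, if anything falls off the work surface, if the arm or the gripper's body presses on something with over 40 N, if the wrist force passes 120 N, or if a joint passes its speed limit or range.

## Working session

There is one attempt and no reset: what is moved stays moved. The work goes in short steps, Python scripts to look and compute and a tool call to move; the robot and the scene stay as the last step left them, time stands still between calls to the robot, and variables do not carry over. Pictures are saved under pics/ and viewed, at most 14 in all, crops included, and the job is handed in when it is done.

```bash
ls; mkdir -p pics; cat > h.py <<'E'
import numpy as np, cv2
from bench import ctrl
from scipy.spatial.transform import Rotation as R
def cam(name, st=None):
    m=ctrl.camera_model(name); f=192/np.tan(np.radians(m["vertical_fov"])/2)
    if "hand_eye" in m:
        st=st or ctrl.get_state(); T=np.eye(4); T[:3,:3]=R.from_rotvec(st["tool_rot"]).as_matrix(); T[:3,3]=st["position"]
        T=T@np.array(m["hand_eye"]); Rw,c=T[:3,:3],T[:3,3]
    else:
        Rc=R.from_rotvec(np.ravel(m["rvec"])).as_matrix(); Rw=Rc.T; c=-Rc.T@np.ravel(m["tvec"])
    return f,m["cx"],m["cy"],Rw,c
def ray(C,px):
    f,cx,cy,Rw,c=C; px=np.atleast_2d(px).astype(float)
    return np.c_[(px[:,0]-cx)/f,(px[:,1]-cy)/f,np.ones(len(px))]@Rw.T
def onplane(C,px,z):
    d=ray(C,px); return C[4]+d*((z-C[4][2])/d[:,2])[:,None]
def cloud(C,depth):
    v,u=np.mgrid[:384,:512]; d=ray(C,np.c_[u.ravel(),v.ravel()])
    return (C[4]+d*depth.reshape(-1,1)).reshape(384,512,3)
E
python3 - <<'E'
from h import *
print(ctrl.get_state(), ctrl.grip_point_offset)
for n in ("top","scene","wrist"):
    C=cam(n); im,d=ctrl.get_image(n); np.savez(f"{n}0.npz",im=im,d=d); cv2.imwrite(f"pics/{n}0.png",cv2.resize(im[:,:,::-1],(768,576)))
    print(n,ctrl.camera_model(n),C[4])
E
```

```text
pics
{'time': 0.0, 'joint_positions': array([-1.33287965,  0.32182962, -0.07006096,  1.45167651,  0.02261289,
        1.37079296, -0.05687357]), 'qd': array([-0.00014211,  0.00073253, -0.0012747 , -0.00149089,  0.00116562,
        0.00042629,  0.0013803 ]), 'joint_torque': array([-1.03309515e-05, -4.91314960e+01, -4.04216917e-01, -3.12512612e+01,
       -6.39030640e-02,  4.41066083e-02,  2.10506696e-04]), 'position': array([0.14427069, 0.63357726, 0.40365594]), 'tool_rot': array([-3.50768299e-01, -3.12185065e+00,  3.01195449e-03]), 'ft_force': array([0.32905979, 0.4055585 , 0.35370049]), 'torque': array([0.00612278, 0.06589658, 0.01096807]), 'grip_force': 0.0, 'grip_width': 1.0007265404923926} 0.1635
top {'vertical_fov': 50.28037571700456, 'cx': 257.36206048997735, 'cy': 188.25410939511593, 'rvec': array([ 2.20443805, -2.15527989,  0.07324814]), 'tvec': array([0.08040295, 0.5526294 , 1.31897208])} [0.4511789  0.08201865 1.35693101]
scene {'vertical_fov': 45.290187613319404, 'cx': 254.6738341658314, 'cy': 191.52513059966319, 'rvec': array([ 1.97074917,  0.94379528, -0.50313296]), 'tvec': array([-0.42439249, -0.17846616,  1.52191012])} [ 1.33190967 -0.54458187  0.67647378]
wrist {'vertical_fov': 70.7144876119037, 'cx': 255.0158241173984, 'cy': 190.57697220945656, 'hand_eye': array([[-1.98758231e-04, -9.61184334e-01, -2.75906934e-01,
         7.59515690e-02],
       [ 9.99999754e-01, -3.76618064e-04,  5.91653127e-04,
         3.09994520e-04],
       [-6.72599252e-04, -2.75906749e-01,  9.61184173e-01,
         2.03876444e-02],
       [ 0.00000000e+00,  0.00000000e+00,  0.00000000e+00,
         1.00000000e+00]])} [0.07025675 0.65070858 0.38339507]
```

View pics/top0.png

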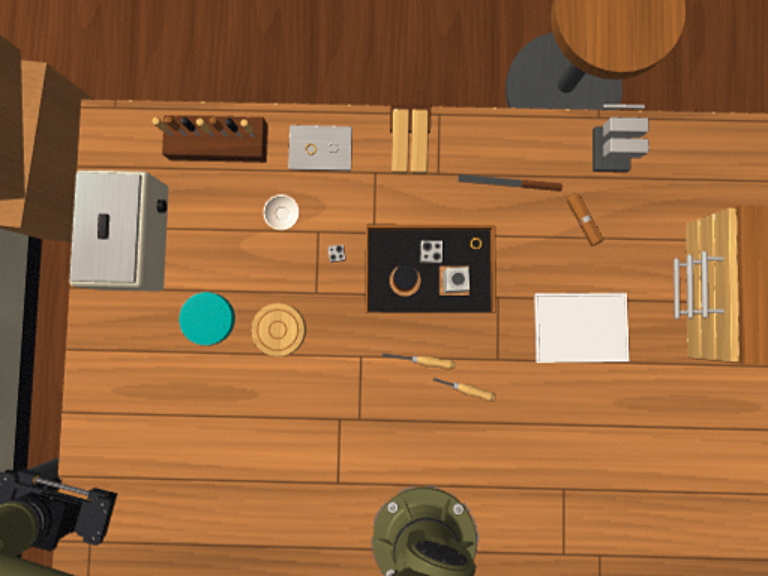

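View pics/scene0.png

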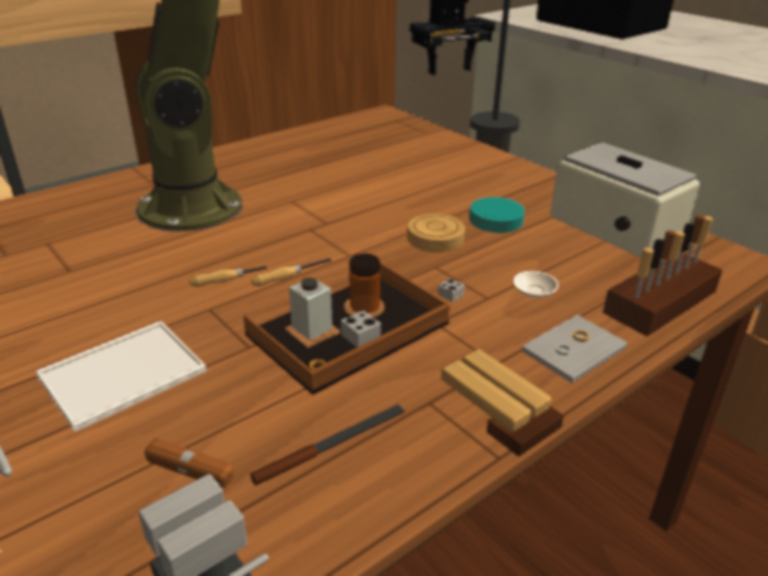

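The top view (768x576 scale) shows the stump at (278,330) with the turquoise decoy at (206,319). The jar is at (405,278), the tin at (455,279), the large block at (431,251) and the small decoy block at (337,254). The ring is at (476,243) and the tray at (581,328). In the scene view the jar is at (365,285), the tin at (311,308) and the block at (361,328).

```bash
cat > m.py <<'E'
from h import *
P={}
for n in("top","scene"):
    z=np.load(n+"0.npz"); P[n]=(cam(n),z["im"],z["d"],cloud(cam(n),z["d"]))
def comp(n,zlo,zhi,xr,yr,extra=None,minpx=25):
    C,im,d,c=P[n]; m=(c[...,2]>zlo)&(c[...,2]<zhi)&(c[...,0]>xr[0])&(c[...,0]<xr[1])&(c[...,1]>yr[0])&(c[...,1]<yr[1])&(d>0)
    if extra is not None: m&=extra
    k,l,s,_=cv2.connectedComponentsWithStats(m.astype(np.uint8))
    for i in range(1,k):
        if s[i,4]<minpx: continue
        q=c[l==i]; v,u=np.nonzero(l==i); r=cv2.minAreaRect(np.float32(q[:,:2]))
        print(n,"px",u.mean().round(1),v.mean().round(1),"rectc",np.round(r[0],4),"size",np.round(r[1],4),"ang",round(r[2],1),"zmed",np.median(q[:,2]).round(4),"n",s[i,4])
X=(.3,.8)
for n in P:
    hsv=cv2.cvtColor(P[n][1],cv2.COLOR_RGB2HSV); h,s,v=[hsv[...,i].astype(int) for i in range(3)]
    print("tall");comp(n,.075,.13,X,(-.25,.3))
    print("block");comp(n,.03,.05,X,(-.05,.3),(s<60))
    print("stump");comp(n,.022,.04,X,(.25,.7))
    print("tray");comp(n,-.01,.03,X,(-.5,-.05),(s<40)&(v>180),100)
    print("bayfloor");comp(n,-.01,.03,X,(-.1,.3),(v<60),100)
    print("mats");comp(n,0,.025,(.5,.65),(-.02,.24),(s>70)&(v>90))
    print("ring");comp(n,0,.025,(.6,.7),(-.04,.24),(s>120)&(v>90),5)
E
python3 m.py
```

```text
tall
top px 270.0 184.8 rectc [0.5564 0.0535] size [0.0482 0.0496] ang 0.1 zmed 0.1018 n 224
top px 304.6 186.0 rectc [ 0.556  -0.0547] size [0.0473 0.0478] ang 5.3 zmed 0.0934 n 244
block
top px 287.6 167.5 rectc [ 0.619  -0.0034] size [0.0435 0.0427] ang 0.7 zmed 0.0394 n 191
stump
top px 109.6 127.3 rectc [0.7394 0.5838] size [0.0048 0.0363] ang 90.0 zmed 0.0325 n 26
top px 107.6 167.9 rectc [0.6072 0.5845] size [0.0081 0.1689] ang 88.2 zmed 0.031 n 113
top px 137.1 212.4 rectc [0.4627 0.4809] size [0.1138 0.1127] ang 2.8 zmed 0.0314 n 1004
top px 185.2 219.7 rectc [0.4436 0.3239] size [0.1132 0.1139] ang 1.3 zmed 0.0313 n 1004
tray
top px 387.5 218.3 rectc [ 0.4619 -0.3355] size [0.1472 0.2003] ang 1.3 zmed 0.0064 n 2715
bayfloor
top px 278.3 179.3 rectc [0.581 0.015] size [0.1795 0.2332] ang 1.3 zmed 0.0093 n 2834
mats
top px 228.8 182.0 rectc [0.5754 0.1906] size [0.1496 0.1002] ang 1.0 zmed 0.0025 n 823
top px 269.4 190.4 rectc [0.5524 0.0533] size [0.068  0.0579] ang 78.6 zmed 0.0118 n 107
ring
top px 240.3 154.2 rectc [0.6515 0.0998] size [0.0988 0.2808] ang 1.3 zmed 0.0024 
[... 1332 characters left out ...]
ectc [0.5751 0.0695] size [0.0239 0.0593] ang 23.2 zmed 0.012 n 86
scene px 232.9 205.3 rectc [0.5457 0.0297] size [0.0181 0.0493] ang 80.0 zmed 0.0113 n 53
ring
scene px 291.8 214.4 rectc [0.6829 0.1068] size [0.0717 0.2851] ang 11.6 zmed 0.0037 n 407
scene px 293.4 197.6 rectc [0.6081 0.1864] size [0.0045 0.0142] ang 70.6 zmed 0.0017 n 5
scene px 298.8 201.0 rectc [0.6289 0.1864] size [0.0148 0.0083] ang 5.3 zmed 0.0014 n 10
scene px 327.2 204.8 rectc [0.6857 0.2357] size [0.0192 0.0274] ang 53.1 zmed 0.001 n 23
scene px 288.2 224.9 rectc [0.6883 0.0891] size [0.0254 0.1277] ang 1.4 zmed 0.0009 n 137
scene px 256.9 241.1 rectc [ 0.689  -0.0024] size [0.0221 0.0739] ang 0.2 zmed 0.0007 n 90
```

The rows are not in the units I measure in: turns go in shares of pi rad. I convert before sending: -0.224 rad is -0.0713.

>>> {"method": "creep_tool", "body": {
  "offsets": [
    [[0,0,0,-0.0477,1],[0,0,0,-0.0713,1],[0,0,0,-0.0713,1]]
  ]
}}

```text
time: 0.45
position: [0.1443, 0.6337, 0.4043]
tool_rot: [0.0, -3.141, 0.001]
ft_force: [-0.2, -1.0, -0.4]
grip_width: 0.999
grip_force: 0.0
```

```bash
cat >> h.py <<'E'
def delta(x,y,zg):
    "tool-axis shift to bring the grasp point to world x,y,zg"
    st=ctrl.get_state(); Rw=R.from_rotvec(st["tool_rot"]).as_matrix()
    g=st["position"]+Rw@[0,0,ctrl.grip_point_offset]
    print("grasp",g.round(4),"tool y deg",np.degrees(np.arctan2(Rw[1,1],Rw[0,1])).round(2),"tilt",Rw[:,2].round(4),"shift",(Rw.T@(np.array([x,y,zg])-g)).round(4))
E
python3 -c "from h import *;delta(.557,0,.24);print(ctrl.get_state()['joint_positions'])"
```

```text
grasp [0.1443 0.6336 0.2408] tool y deg 90.02 tilt [-2.e-04 -7.e-04 -1.e+00] shift [-0.4126 -0.6337  0.0012]
[-1.3097968   0.32251822 -0.09951109  1.45002668  0.03204952  1.37136252
  0.16049255]
```

>>> {"method": "creep_tool", "body": {
  "offsets": [
    [[-0.356,-0.284,0,0,1],[-0.356,-0.284,0,0,1],[-0.356,-0.284,0,0,1],[-0.356,-0.284,0,0,1],[-0.356,-0.284,0,0,1],[-0.356,-0.284,0,0,1],[-0.356,-0.284,0,0,1],[-0.356,-0.284,0,0,1],[-0.356,-0.284,0,0,1],[-0.356,-0.284,0,0,1],[-0.413,-0.634,0,0,1],[-0.413,-0.634,0,0,1],[-0.413,-0.634,0,0,1],[-0.413,-0.634,0,0,1],[-0.413,-0.634,0,0,1],[-0.413,-0.634,0,0,1],[-0.413,-0.634,0,0,1],[-0.413,-0.634,0,0,1],[-0.413,-0.634,0,0,1]]
  ]
}}

```text
time: 2.35
position: [0.5573, -0.0018, 0.4048]
tool_rot: [0.008, 3.142, 0.0]
ft_force: [-0.6, 0.8, -0.0]
grip_width: 0.998
grip_force: 0.0
```

```bash
python3 - <<'E'
from h import *
st=ctrl.get_state(); C=cam("wrist",st); im,d=ctrl.get_image("wrist"); np.savez("w1.npz",im=im,d=d,p=st["position"],r=st["tool_rot"])
cv2.imwrite("pics/w1.png",cv2.resize(im[:,:,::-1],(768,576))); delta(.557,-.055,.24); print(st["joint_positions"])
c=cloud(C,d)
for nm,lo,hi in(("tall",.075,.13),("block",.032,.05)):
    m=((c[...,2]>lo)&(c[...,2]<hi)&(d>0)&(abs(c[...,1])<.2)&(c[...,0]<.72)).astype(np.uint8)
    k,l,s,_=cv2.connectedComponentsWithStats(m)
    for i in range(1,k):
        if s[i,4]<80: continue
        q=c[l==i]; zt=np.percentile(q[:,2],90); q=q if nm=="block" else q[q[:,2]>np.median(q[:,2])-.004]
        r=cv2.minAreaRect(np.float32(q[:,:2])); print(nm,np.round(r[0],4),np.round(r[1],4),round(r[2],1),"z",np.median(q[:,2]).round(4),zt.round(4),s[i])
E
```

```text
grasp [0.5573 0.0006 0.2411] tool y deg 89.93 tilt [-3.e-04  1.e-03 -1.e+00] shift [ 0.0002 -0.0557  0.0011]
[-0.42864193  0.12391513  0.42054783  1.69990382 -0.05230793  1.32873134
  1.56721746]
tall [0.5561 0.0558] [0.0496 0.0502] 85.5 z 0.1007 0.1016 [ 282  157   49   50 1840]
tall [ 0.5553 -0.0524] [0.0481 0.048 ] 4.0 z 0.0916 0.1019 [ 186  158   48   45 1853]
block [0.5681 0.1379] [0.1668 0.0067] 1.4 z 0.039 0.0403 [353 115  16 125 757]
block [ 0.5663 -0.1355] [0.1518 0.0071] 1.1 z 0.039 0.0403 [143 121  21 114 693]
block [ 0.5424 -0.0411] [0.0636 0.0308] 49.1 z 0.0416 0.0489 [196 152  40  37 118]
block [0.5405 0.0455] [0.0135 0.0453] 33.0 z 0.0408 0.0479 [279 152  31  23  91]
block [ 0.6177 -0.0007] [0.0446 0.0455] 0.3 z 0.0379 0.0389 [ 239  200   34   32 1061]
```

View pics/w1.png

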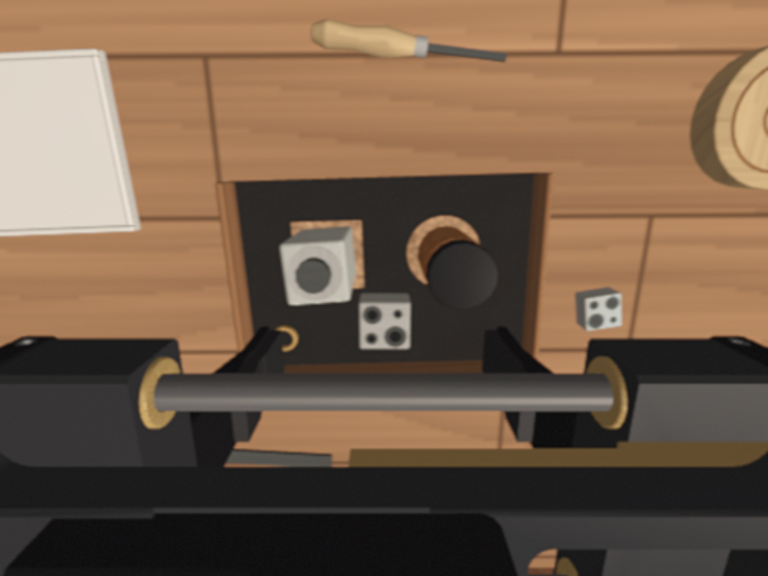

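The wrist view (768x576) shows the tin at (320,265) on the square mat, yawed about 4°. The jar is at (460,270) on the round mat, the block at (385,320) and the ring at (287,338), clear of the fingers. The positions agree with the top view to about 2 mm. I'll take the tin first.

In the tool's units: -0.08 rad is -0.0255.

>>> {"method": "creep_tool", "body": {
  "offsets": [
    [[0.002,-0.0545,0,-0.0255,1],[0.002,-0.0545,0,-0.0255,1],[0.002,-0.0545,0.05,-0.0255,1],[0.002,-0.0545,0.1,-0.0255,1],[0.002,-0.0545,0.12,-0.0255,1],[0.002,-0.0545,0.12,-0.0255,1],[0.002,-0.0545,0.12,-0.0255,1]]
  ]
}}

```text
time: 3.1
position: [0.5559, -0.053, 0.2853]
tool_rot: [-0.129, 3.139, 0.001]
ft_force: [0.3, 0.3, 0.1]
grip_width: 1.002
grip_force: 0.0
```

```bash
python3 -c "
from h import *
delta(.5555,-.054,.064)
st=ctrl.get_state(); im,d=ctrl.get_image('wrist'); cv2.imwrite('pics/w2.png',im[:,:,::-1])"
```

```text
grasp [ 0.5559 -0.053   0.1218] tool y deg 94.7 tilt [ 4.e-04  3.e-04 -1.e+00] shift [ 0.0006 -0.001   0.0578]
```

View pics/w2.png

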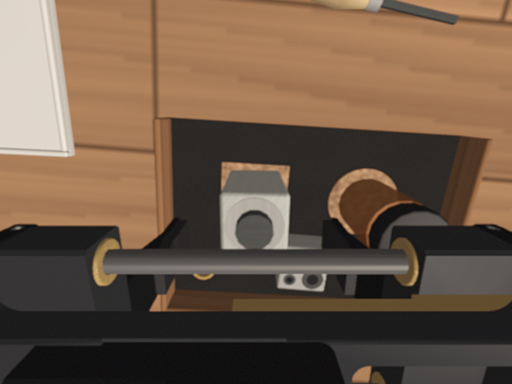

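The tin is centred at x≈255, between fingers at 170 and 340, and square to the gripper. I'll go down and grip.

>>> {"method": "creep_tool", "body": {
  "offsets": [
    [[0,-0.001,0.03,0,1],[0,-0.001,0.05,0,1],[0,-0.001,0.058,0,1],[0,-0.001,0.058,0,1],[0,-0.001,0.058,0,0],[0,-0.001,0.058,0,0],[0,-0.001,0.058,0,0],[0,-0.001,0.058,0,0],[0,-0.001,0.058,0,0],[0,-0.001,0.058,0,0],[0,-0.001,0.058,0,0]]
  ],
  "clamp_n": 20
}}

```text
time: 4.25
position: [0.5556, -0.0553, 0.2269]
tool_rot: [-0.126, 3.139, 0.001]
ft_force: [-0.9, 0.9, 0.5]
grip_width: 0.555
grip_force: 20.0
```

```bash
python3 -c "
from h import *
delta(.5555,-.054,.194)"
```

```text
grasp [ 0.5555 -0.0552  0.0634] tool y deg 94.61 tilt [-0.e+00  5.e-04 -1.e+00] shift [-1.000e-04  1.300e-03 -1.306e-01]
```

In the tool's units: 0.08 rad is 0.0255.

>>> {"method": "creep_tool", "body": {
  "offsets": [
    [[0,0,-0.03,0,0],[0,0,-0.08,0,0],[0,0,-0.13,0.0255,0],[0,0,-0.13,0.0255,0],[0,0,-0.13,0.0255,0],[0,0,-0.13,0.0255,0]]
  ],
  "clamp_n": 20
}}

```text
time: 4.85
position: [0.5547, -0.0554, 0.3548]
tool_rot: [0.001, -3.138, -0.0]
ft_force: [0.2, -0.6, -1.2]
grip_width: 0.55
grip_force: 20.0
```

```bash
python3 -c "
from h import *
delta(.463,-.386,.194);print(ctrl.get_state()['grip_width'])"
```

```text
grasp [ 0.5542 -0.0554  0.1913] tool y deg 90.04 tilt [-0.0033  0.     -1.    ] shift [ 0.0914 -0.3305 -0.0024]
0.5502495902651574
```

>>> {"method": "creep_tool", "body": {
  "offsets": [
    [[0.01,-0.03,0,0,0],[0.02,-0.07,0,0,0],[0.03,-0.11,0,0,0],[0.04,-0.15,0,0,0],[0.05,-0.19,0,0,0],[0.06,-0.23,0,0,0],[0.07,-0.27,0,0,0],[0.085,-0.305,0,0,0],[0.0915,-0.33,0,0,0],[0.0915,-0.33,0,0,0],[0.0915,-0.33,0.04,0,0],[0.0915,-0.33,0.08,0,0],[0.0915,-0.33,0.1,0,0],[0.0915,-0.33,0.1,0,0],[0.0915,-0.33,0.1,0,0],[0.0915,-0.33,0.1,0,0]]
  ],
  "clamp_n": 20
}}

```text
time: 6.45
position: [0.4647, -0.3858, 0.2579]
tool_rot: [-0.001, 3.14, -0.002]
ft_force: [-0.1, -0.5, -1.7]
grip_width: 0.551
grip_force: 20.0
```

```bash
python3 -c "
from h import *
delta(.463,-.386,.058);print(ctrl.get_state()['grip_width'])
st=ctrl.get_state();C=cam('wrist',st); im,d=ctrl.get_image('wrist');cv2.imwrite('pics/w3.png',im[:,:,::-1])"
```

```text
grasp [ 0.465  -0.386   0.0944] tool y deg 90.04 tilt [ 0.0017 -0.001  -1.    ] shift [0.002  0.     0.0364]
0.5508830391879784
```

View pics/w3.png

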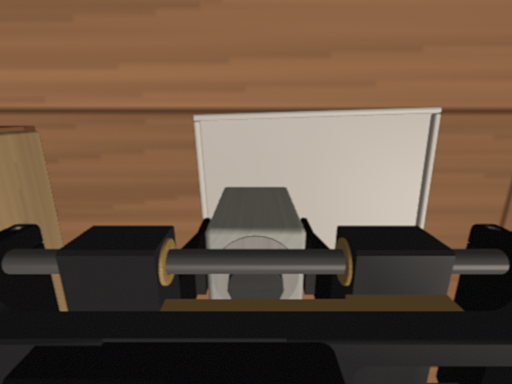

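>>> {"method": "creep_tool", "body": {
  "offsets": [
    [[0,0,0.015,0,0],[0,0,0.025,0,0],[0,0,0.03,0,0],[0,0,0.033,0,0],[0,0,0.035,0,0],[0,0,0.036,0,0],[0,0,0.036,0,0]]
  ],
  "clamp_n": 20
}}

```text
time: 7.2
position: [0.4642, -0.3858, 0.221]
tool_rot: [-0.0, 3.141, -0.0]
ft_force: [0.0, -0.5, -2.3]
grip_width: 0.553
grip_force: 20.0
```

```bash
python3 -c "
from h import *
delta(.463,-.386,.058)"
```

```text
grasp [ 0.4643 -0.3858  0.0575] tool y deg 90.01 tilt [ 5.e-04 -3.e-04 -1.e+00] shift [ 0.0013 -0.0002 -0.0005]
```

>>> {"method": "creep_tool", "body": {
  "offsets": [
    [[0,0,0.001,0,0],[0,0,0.001,0,0],[0,0,0.002,0,0],[0,0,0.002,0,0]]
  ],
  "clamp_n": 20
}}

```text
time: 7.6
position: [0.4642, -0.386, 0.2209]
tool_rot: [-0.0, 3.14, 0.001]
ft_force: [-3.3, 4.3, 10.9]
grip_width: 0.548
grip_force: 20.0
```

Contact. I'll release slowly and rise.

>>> {"method": "creep_tool", "body": {
  "offsets": [
    [[0,0,-0.001,0,0.6],[0,0,-0.001,0,0.7],[0,0,-0.001,0,0.85],[0,0,-0.001,0,1],[0,0,-0.001,0,1],[0,0,-0.03,0,1],[0,0,-0.07,0,1],[0,0,-0.12,0,1],[0,0,-0.14,0,1],[0,0,-0.14,0,1]]
  ]
}}

```text
time: 8.6
position: [0.4647, -0.3868, 0.3628]
tool_rot: [-0.0, 3.135, -0.006]
ft_force: [0.4, 0.4, 0.2]
grip_width: 0.997
grip_force: 0.0
```

```bash
python3 -c "
from h import *
delta(.556,.0545,.19)"
```

```text
grasp [ 0.4657 -0.3873  0.1993] tool y deg 90.01 tilt [ 0.0064 -0.0036 -1.    ] shift [-0.0902  0.4419  0.0083]
```

>>> {"method": "creep_tool", "body": {
  "offsets": [
    [[-0.092,0.44,0,0,1],[-0.092,0.44,0,0,1],[-0.092,0.44,0,0,1],[-0.092,0.44,0,0,1],[-0.092,0.44,0,0,1],[-0.092,0.44,0,0,1],[-0.092,0.44,0,0,1],[-0.092,0.44,0,0,1],[-0.092,0.44,0,0,1],[-0.092,0.44,0,0,1],[-0.092,0.44,0,0,1],[-0.092,0.44,0.03,0,1],[-0.092,0.44,0.07,0,1],[-0.092,0.44,0.07,0,1],[-0.092,0.44,0.07,0,1],[-0.092,0.44,0.07,0,1]]
  ]
}}

```text
time: 10.2
position: [0.5568, 0.0535, 0.2906]
tool_rot: [0.002, 3.139, 0.001]
ft_force: [-0.2, -0.2, 0.7]
grip_width: 1.001
grip_force: 0.0
```

```bash
python3 -c "
from h import *
st=ctrl.get_state();C=cam('wrist',st); im,d=ctrl.get_image('wrist');delta(.556,.0545,.06)
c=cloud(C,d); m=(d>0)&(c[...,2]>.09)&(c[...,2]<.108)&(abs(c[...,1]-.054)<.035)&(abs(c[...,0]-.556)<.04)
q=c[m];print(m.sum(),q.min(0),q.max(0)); p=np.argwhere(m); print(p[:,1].min(),p[:,1].max())"
```

```text
grasp [0.5574 0.0539 0.1274] tool y deg 89.96 tilt [ 3.4e-03  7.0e-04 -1.0e+00] shift [0.0017 0.0005 0.0674]
3743 [0.53055762 0.03080071 0.09011382] [0.57239884 0.08065388 0.10267242]
221 294
```

>>> {"method": "creep_tool", "body": {
  "offsets": [
    [[0.001,0.001,0.03,0,1],[0.001,0.001,0.055,0,1],[0.001,0.001,0.067,0,1],[0.001,0.001,0.067,0,1],[0.001,0.001,0.067,0,0],[0.001,0.001,0.067,0,0],[0.001,0.001,0.067,0,0],[0.001,0.001,0.067,0,0],[0.001,0.001,0.067,0,0],[0.001,0.001,0.067,0,0],[0.001,0.001,0.067,0,0]]
  ],
  "clamp_n": 20
}}

```text
time: 11.35
position: [0.5551, 0.0554, 0.2221]
tool_rot: [-0.0, 3.141, 0.0]
ft_force: [-0.6, -0.1, 2.1]
grip_width: 0.591
grip_force: 20.0
```

```bash
python3 -c "
from h import *
delta(.463,-.286,.06)"
```

```text
grasp [0.5552 0.0554 0.0586] tool y deg 90.01 tilt [ 4.e-04  1.e-04 -1.e+00] shift [ 0.0922 -0.3414 -0.0015]
```

>>> {"method": "creep_tool", "body": {
  "offsets": [
    [[0,0,-0.03,0,0],[0,0,-0.08,0,0],[0,0,-0.13,0,0],[0,0,-0.13,0,0],[0,0,-0.13,0,0],[0,0,-0.13,0,0]]
  ],
  "clamp_n": 20
}}

```text
time: 11.95
position: [0.5542, 0.0555, 0.3498]
tool_rot: [0.001, -3.138, 0.001]
ft_force: [-0.5, -0.2, -1.3]
grip_width: 0.587
grip_force: 20.0
```

```bash
python3 -c "
from h import *
delta(.463,-.286,.19)"
```

```text
grasp [0.5536 0.0554 0.1863] tool y deg 90.02 tilt [-3.4e-03 -5.0e-04 -1.0e+00] shift [ 0.0907 -0.3413 -0.0032]
```

>>> {"method": "creep_tool", "body": {
  "offsets": [
    [[0.01,-0.03,0,0,0],[0.02,-0.07,0,0,0],[0.03,-0.11,0,0,0],[0.04,-0.15,0,0,0],[0.05,-0.19,0,0,0],[0.06,-0.23,0,0,0],[0.07,-0.27,0,0,0],[0.085,-0.305,0,0,0],[0.092,-0.33,0,0,0],[0.092,-0.341,0,0,0],[0.092,-0.341,0.04,0,0],[0.092,-0.341,0.08,0,0],[0.092,-0.341,0.11,0,0],[0.092,-0.341,0.123,0,0],[0.092,-0.341,0.13,0,0],[0.092,-0.341,0.133,0,0],[0.092,-0.341,0.133,0,0],[0.092,-0.341,0.133,0,0]]
  ],
  "clamp_n": 20
}}

```text
time: 13.75
position: [0.4637, -0.2859, 0.22]
tool_rot: [-0.0, 3.139, -0.001]
ft_force: [0.1, 0.7, -2.4]
grip_width: 0.597
grip_force: 20.0
```

```bash
python3 -c "
from h import *
delta(.463,-.286,.0526)"
```

```text
grasp [ 0.4641 -0.286   0.0565] tool y deg 90.02 tilt [ 2.4e-03 -6.0e-04 -1.0e+00] shift [0.0011 0.     0.0039]
```

>>> {"method": "creep_tool", "body": {
  "offsets": [
    [[0,0,0.001,0,0],[0,0,0.002,0,0],[0,0,0.003,0,0],[0,0,0.003,0,0]]
  ],
  "clamp_n": 20
}}

```text
time: 14.15
position: [0.4632, -0.2857, 0.2161]
tool_rot: [-0.0, 3.141, 0.0]
ft_force: [0.4, 0.6, 0.7]
grip_width: 0.594
grip_force: 20.0
```

>>> {"method": "creep_tool", "body": {
  "offsets": [
    [[0,0,0.0005,0,0],[0,0,0.001,0,0],[0,0,0.001,0,0]]
  ],
  "clamp_n": 20
}}

```text
time: 14.45
position: [0.4633, -0.2858, 0.2161]
tool_rot: [-0.0, 3.141, 0.001]
ft_force: [-3.5, 2.2, 9.0]
grip_width: 0.592
grip_force: 20.0
```

>>> {"method": "creep_tool", "body": {
  "offsets": [
    [[0,0,0,0,0.65],[0,0,0,0,0.75],[0,0,0,0,0.88],[0,0,0,0,1],[0,0,0,0,1],[0,0,-0.03,0,1],[0,0,-0.07,0,1],[0,0,-0.12,0,1],[0,0,-0.15,0,1],[0,0,-0.15,0,1],[0,0,-0.15,0,1]]
  ]
}}

```text
time: 15.55
position: [0.4631, -0.2856, 0.365]
tool_rot: [-0.001, 3.14, 0.0]
ft_force: [-0.3, 0.1, -0.6]
grip_width: 0.999
grip_force: 0.0
```

```bash
python3 -c "
from h import *
delta(.6185,-.002,.19)
st=ctrl.get_state();im,d=ctrl.get_image('wrist');C=cam('wrist',st);cv2.imwrite('pics/w4.png',im[:,:,::-1])
c=cloud(C,d); m=((d>0)&(c[...,2]>.07)&(c[...,2]<.11)&(c[...,1]<-.2)&(c[...,0]>.4)&(c[...,0]<.53)).astype(np.uint8)
k,l,s,_=cv2.connectedComponentsWithStats(m)
for i in range(1,k):
    if s[i,4]>300: q=c[l==i]; print(np.round(cv2.minAreaRect(np.float32(q[:,:2])),4) if 0 else cv2.minAreaRect(np.float32(q[:,:2])), np.percentile(q[:,2],[50,95]))"
```

```text
grasp [ 0.4633 -0.2856  0.2015] tool y deg 90.02 tilt [ 1.3e-03  1.0e-04 -1.0e+00] shift [-0.1553  0.2835  0.0118]
((0.46384647488594055, -0.28472381830215454), (0.04984968155622482, 0.05071999132633209), 63.256309509277344) [0.09462612 0.09575236]
((0.46415403485298157, -0.38420015573501587), (0.04763047397136688, 0.04774816334247589), 89.98206329345703) [0.0853645 0.0962067]
```

View pics/w4.png

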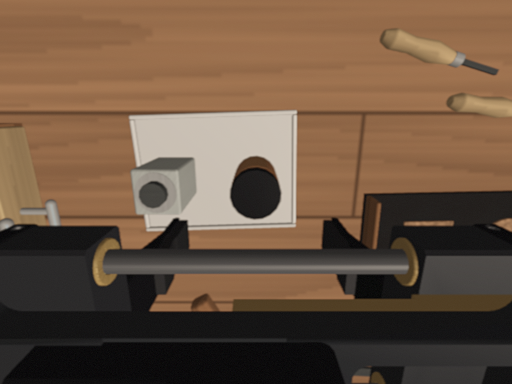

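Both stand upright inside the tray: tin at px (165,190), jar at (257,190). Next is the block, with a look at the freed mats from above.

>>> {"method": "creep_tool", "body": {
  "offsets": [
    [[-0.125,0.284,0,0,1],[-0.125,0.284,0,0,1],[-0.125,0.284,0,0,1],[-0.125,0.284,0,0,1],[-0.125,0.284,0,0,1],[-0.125,0.284,0,0,1],[-0.125,0.284,0,0,1],[-0.125,0.284,0,0,1],[-0.125,0.284,0,0,1],[-0.125,0.284,0,0,1]]
  ]
}}

```text
time: 16.6
position: [0.5874, -0.0042, 0.3642]
tool_rot: [-0.005, -3.14, 0.001]
ft_force: [0.3, 0.4, -0.5]
grip_width: 0.996
grip_force: 0.0
```

```bash
cat > mm.py <<'E'
from h import *
def mats():
    for n in("wrist","top"):
        st=ctrl.get_state();C=cam(n,st);im,d=ctrl.get_image(n);c=cloud(C,d)
        if n=="wrist": cv2.imwrite('pics/w5.png',im[:,:,::-1])
        hsv=cv2.cvtColor(im,cv2.COLOR_RGB2HSV)
        m=((hsv[...,2]>100)&(hsv[...,1]>60)&(abs(c[...,0]-.557)<.045)&(abs(c[...,1])<.11)).astype(np.uint8)
        k,l,s,_=cv2.connectedComponentsWithStats(m)
        for i in range(1,k):
            if s[i,4]<150: continue
            cn=max(cv2.findContours((l==i).astype(np.uint8),0,cv2.CHAIN_APPROX_NONE)[0],key=cv2.contourArea)[:,0]
            q=onplane(C,cn,.011);r=cv2.minAreaRect(np.float32(q[:,:2]));zz=np.median(c[l==i][:,2])
            print(n,"mat",np.round(r[0],4),np.round(r[1],4),round(r[2],1),"z",zz.round(4),"enclosing",cv2.minEnclosingCircle(np.float32(q[:,:2])))
        m=((c[...,2]>.032)&(c[...,2]<.048)&(hsv[...,1]<60)&(abs(c[...,0]-.62)<.04)&(abs(c[...,1])<.04))
        q=c[m];r=cv2.minAreaRect(np.float32(q[:,:2]));print(n,"block",np.round(r[0],4),np.round(r[1],4),round(r[2],1),np.median(q[:,2]).round(4))
E
python3 -c "
from mm import *
mats();delta(.6185,-.002,.09)"
```

```text
wrist mat [0.5563 0.0548] [0.0694 0.0687] 45.1 z 0.0107 enclosing ((0.5561820864677429, 0.05453401431441307), 0.035210102796554565)
wrist mat [ 0.5584 -0.0534] [0.066  0.0666] 1.1 z 0.0106 enclosing ((0.5582770705223083, -0.05364525318145752), 0.04542652145028114)
wrist mat [ 0.7028 -0.2045] [0.0458 0.0946] 48.0 z 0.2692 enclosing ((0.700208306312561, -0.20773813128471375), 0.049584198743104935)
wrist mat [0.7102 0.2038] [0.0777 0.0336] 11.4 z 0.2693 enclosing ((0.710290789604187, 0.20335613191127777), 0.03969821333885193)
wrist mat [0.7753 0.164 ] [0.4019 0.0273] 89.8 z 0.2795 enclosing ((0.7795372009277344, 0.1640312373638153), 0.20124831795692444)
wrist block [ 6.181e-01 -6.000e-04] [0.0459 0.0452] 89.5 0.0378
top mat [ 0.6645 -0.0078] [0.1006 0.0299] 0.9 z 0.6009 enclosing ((0.6644835472106934, -0.009522533975541592), 0.052088819444179535)
top mat [ 0.6934 -0.0687] [0.0811 0.0456] 88.7 z 0.592 enclosing ((0.6939273476600647, -0.06857419013977051), 0.0453636571764946)
top mat [ 0.66 -0.13] [0.0261 0.1141] 88.5 z 0.6014 enclosing ((0.6598590612411499, -0.12653489410877228), 0.05757198855280876)
top mat [ 0.6067 -0.0478] [0.0837 0.1239] 75.2 z 0.6074 enclosing ((0.606890857219696, -0.04695852845907211), 0.07438138872385025)
top mat [0.5506 0.0511] [0.0546 0.0671] 6.1 z 0.0126 enclosing ((0.5577567219734192, 0.052815474569797516), 0.034823015332221985)
top block [0.6134 0.0159] [0.026  0.0036] 1.3 0.0391
grasp [ 0.5875 -0.0038  0.2012] tool y deg 89.82 tilt [-1.e-04 -2.e-04 -1.e+00] shift [-0.031   0.0019  0.1112]
```

View pics/w5.png

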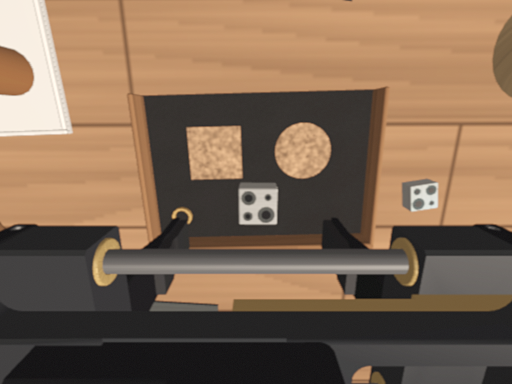

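The mats are clear: round at px (303,150), square at (215,153). The block is at (258,204) and the ring at (182,216). Next I'll descend to the block.

>>> {"method": "creep_tool", "body": {
  "offsets": [
    [[-0.031,0.002,0,0,1],[-0.031,0.002,0.05,0,1],[-0.031,0.002,0.1,0,1],[-0.031,0.002,0.13,0,1],[-0.031,0.002,0.13,0,1],[-0.031,0.002,0.13,0,1]]
  ]
}}

```text
time: 17.3
position: [0.6192, -0.0005, 0.2356]
tool_rot: [0.002, 3.141, -0.0]
ft_force: [0.5, -0.6, 0.8]
grip_width: 1.0
grip_force: 0.0
```

```bash
python3 -c "
from h import *
delta(.618,-.0015,.0315)"
```

```text
grasp [ 6.193e-01 -6.000e-04  7.210e-02] tool y deg 89.94 tilt [ 4.e-04 -3.e-04 -1.e+00] shift [ 0.0013 -0.0009  0.0406]
```

>>> {"method": "creep_tool", "body": {
  "offsets": [
    [[0.001,0,0.02,0,1],[0.001,0,0.035,0,1],[0.001,0,0.04,0,1],[0.001,0,0.04,0,1],[0.001,0,0.04,0,0],[0.001,0,0.04,0,0],[0.001,0,0.04,0,0],[0.001,0,0.04,0,0],[0.001,0,0.04,0,0],[0.001,0,0.04,0,0],[0.001,0,0.04,0,0]]
  ],
  "clamp_n": 30
}}

```text
time: 18.4
position: [0.6181, -0.0002, 0.1949]
tool_rot: [0.0, 3.141, -0.001]
ft_force: [0.8, -1.0, -0.2]
grip_width: 0.527
grip_force: 30.0
```

```bash
python3 -c "
from h import *
delta(.443,.3238,.18)"
```

```text
grasp [ 6.182e-01 -3.000e-04  3.140e-02] tool y deg 89.99 tilt [ 4.e-04 -7.e-04 -1.e+00] shift [ 0.1751  0.3239 -0.1489]
```

>>> {"method": "creep_tool", "body": {
  "offsets": [
    [[0,0,-0.03,0,0],[0,0,-0.08,0,0],[0,0,-0.13,0,0],[0,0,-0.15,0,0],[0,0,-0.15,0,0],[0,0,-0.15,0,0]]
  ]
}}

```text
time: 19.0
position: [0.6173, 0.0007, 0.3429]
tool_rot: [0.001, -3.139, -0.0]
ft_force: [0.1, 0.2, -4.6]
grip_width: 0.527
grip_force: 30.0
```

```bash
python3 -c "
from h import *
delta(.443,.3238,.18)"
```

```text
grasp [0.6168 0.0007 0.1794] tool y deg 90.03 tilt [-2.8e-03  2.0e-04 -1.0e+00] shift [ 1.736e-01  3.232e-01 -1.000e-04]
```

>>> {"method": "creep_tool", "body": {
  "offsets": [
    [[0.02,0.03,0,0,0],[0.04,0.065,0,0,0],[0.06,0.1,0,0,0],[0.08,0.14,0,0,0],[0.1,0.18,0,0,0],[0.12,0.22,0,0,0],[0.14,0.26,0,0,0],[0.16,0.295,0,0,0],[0.175,0.324,0,0,0],[0.175,0.324,0,0,0],[0.175,0.324,0.05,0,0],[0.175,0.324,0.09,0,0],[0.175,0.324,0.11,0,0],[0.175,0.324,0.12,0,0],[0.175,0.324,0.12,0,0],[0.175,0.324,0.12,0,0]]
  ]
}}

```text
time: 20.6
position: [0.4433, 0.3244, 0.225]
tool_rot: [0.0, 3.141, 0.0]
ft_force: [0.7, -0.3, -4.8]
grip_width: 0.527
grip_force: 30.0
```

```bash
python3 -c "
from h import *
delta(.443,.3238,.0534)
z=[]
st=ctrl.get_state();im,d=ctrl.get_image('wrist');cv2.imwrite('pics/w6.png',im[:,:,::-1])"
```

```text
grasp [0.4433 0.3244 0.0615] tool y deg 90.0 tilt [ 3.e-04  1.e-04 -1.e+00] shift [ 0.0003 -0.0006  0.0081]
```

View pics/w6.png

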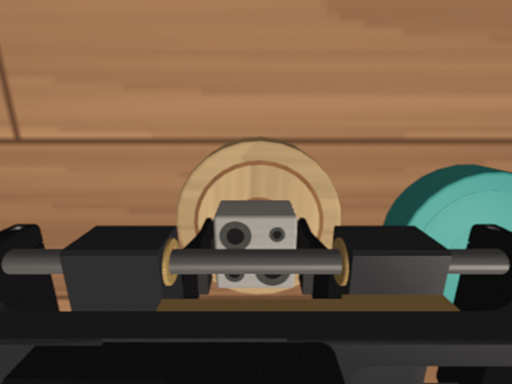

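The block hangs centred over the wooden stump (block x 214–296, stump 178–340). I'll lower it gently.

>>> {"method": "creep_tool", "body": {
  "offsets": [
    [[0,0,0.004,0,0],[0,0,0.006,0,0],[0,0,0.007,0,0],[0,0,0.008,0,0],[0,0,0.008,0,0]]
  ]
}}

```text
time: 21.15
position: [0.443, 0.3244, 0.2169]
tool_rot: [-0.0, 3.141, 0.0]
ft_force: [0.5, 0.1, -4.2]
grip_width: 0.528
grip_force: 30.0
```

>>> {"method": "creep_tool", "body": {
  "offsets": [
    [[0,0,0.0005,0,0],[0,0,0.001,0,0],[0,0,0.001,0,0]]
  ]
}}

```text
time: 21.45
position: [0.443, 0.3244, 0.2168]
tool_rot: [-0.0, 3.142, 0.0]
ft_force: [-3.7, -1.9, 5.6]
grip_width: 0.529
grip_force: 30.0
```

>>> {"method": "creep_tool", "body": {
  "offsets": [
    [[0,0,0,0,0.58],[0,0,0,0,0.7],[0,0,0,0,0.85],[0,0,0,0,1],[0,0,0,0,1],[0,0,-0.03,0,1],[0,0,-0.07,0,1],[0,0,-0.12,0,1],[0,0,-0.15,0,1],[0,0,-0.15,0,1],[0,0,-0.15,0,1]]
  ]
}}

```text
time: 22.55
position: [0.443, 0.3244, 0.3664]
tool_rot: [-0.0, 3.14, 0.002]
ft_force: [-0.1, 0.4, -0.1]
grip_width: 1.001
grip_force: 0.0
```

```bash
python3 -c "
from h import *
st=ctrl.get_state();im,d=ctrl.get_image('wrist');C=cam('wrist',st);c=cloud(C,d);hsv=cv2.cvtColor(im,cv2.COLOR_RGB2HSV)
o=lambda m:print(np.round(cv2.minAreaRect(np.float32(c[m][:,:2]))[0],4),np.round(cv2.minAreaRect(np.float32(c[m][:,:2]))[1],4),np.percentile(c[m][:,2],[5,50,95]))
n=np.hypot(c[...,0]-.443,c[...,1]-.324)
o((c[...,2]>.05)&(c[...,2]<.075)&(n<.04)); o((c[...,2]>.026)&(c[...,2]<.075)&(n<.075))
cv2.imwrite('pics/w7.png',im[:,:,::-1]); delta(.464,-.2858,.2)"
```

```text
[0.4429 0.3256] [0.0457 0.0459] [0.05802319 0.05981246 0.06105409]
[0.4412 0.3274] [0.1143 0.1146] [0.02864195 0.03023694 0.06043311]
grasp [0.4426 0.3241 0.2016] tool y deg 90.01 tilt [-7.e-04 -5.e-04 -1.e+00] shift [-0.0213 -0.6099  0.0018]
```

The block lies centred on the stump, about 2 mm off. Next is the jar.

>>> {"method": "creep_tool", "body": {
  "offsets": [
    [[-0.06,-0.3,0,0,1],[-0.06,-0.3,0,0,1],[-0.06,-0.3,0,0,1],[-0.06,-0.3,0,0,1],[-0.06,-0.3,0,0,1],[-0.06,-0.3,0,0,1],[-0.06,-0.3,0,0,1],[-0.02,-0.61,0,0,1],[-0.02,-0.61,0,0,1],[-0.02,-0.61,0,0,1],[-0.02,-0.61,0,0,1],[-0.02,-0.61,0,0,1],[-0.02,-0.61,0,0,1],[-0.02,-0.61,0,0,1],[-0.02,-0.61,0.05,0,1],[-0.02,-0.61,0.08,0,1],[-0.02,-0.61,0.08,0,1],[-0.02,-0.61,0.08,0,1]]
  ]
}}

```text
time: 24.4
position: [0.4629, -0.2853, 0.2851]
tool_rot: [0.0, -3.139, -0.0]
ft_force: [0.5, -0.2, 0.9]
grip_width: 1.0
grip_force: 0.0
```

```bash
python3 -c "
from h import *
delta(.4632,-.2857,.0535)
st=ctrl.get_state();C=cam('wrist',st); im,d=ctrl.get_image('wrist')
c=cloud(C,d); m=(d>0)&(c[...,2]>.088)&(c[...,2]<.1)&(abs(c[...,1]+.286)<.035)&(abs(c[...,0]-.464)<.04)
p=np.argwhere(m); q=c[m];print(q.min(0),q.max(0),p[:,1].min(),p[:,1].max())"
```

```text
grasp [ 0.4625 -0.2852  0.1216] tool y deg 90.02 tilt [-2.5e-03  2.0e-04 -1.0e+00] shift [-0.0008 -0.0005  0.0681]
[ 0.4387261  -0.30953542  0.08800397] [ 0.47756102 -0.25985774  0.09666158] 219 291
```

>>> {"method": "creep_tool", "body": {
  "offsets": [
    [[0,0,0.03,0,1],[0,0,0.055,0,1],[0,0,0.067,0,1],[0,0,0.067,0,1],[0,0,0.067,0,0],[0,0,0.067,0,0],[0,0,0.067,0,0],[0,0,0.067,0,0],[0,0,0.067,0,0],[0,0,0.067,0,0],[0,0,0.067,0,0]]
  ],
  "clamp_n": 20
}}

```text
time: 25.55
position: [0.4632, -0.2857, 0.219]
tool_rot: [-0.0, 3.141, 0.0]
ft_force: [-0.9, 0.3, 2.6]
grip_width: 0.593
grip_force: 20.0
```

```bash
python3 -c "
from h import *
delta(.5563,.054,.06)"
```

```text
grasp [ 0.4632 -0.2857  0.0555] tool y deg 90.01 tilt [ 4.e-04  1.e-04 -1.e+00] shift [-0.0931  0.3396 -0.0044]
```

>>> {"method": "creep_tool", "body": {
  "offsets": [
    [[0,0,-0.03,0,0],[0,0,-0.08,0,0],[0,0,-0.13,0,0],[0,0,-0.14,0,0],[0,0,-0.14,0,0],[0,0,-0.14,0,0]]
  ],
  "clamp_n": 20
}}

```text
time: 26.15
position: [0.4626, -0.285, 0.357]
tool_rot: [0.001, -3.139, -0.002]
ft_force: [0.4, -0.2, -2.5]
grip_width: 0.589
grip_force: 20.0
```

```bash
python3 -c "
from h import *
delta(.5563,.054,.06)"
```

```text
grasp [ 0.4622 -0.2848  0.1935] tool y deg 90.03 tilt [-0.0023  0.0014 -1.    ] shift [-0.0946  0.3385  0.1338]
```

>>> {"method": "creep_tool", "body": {
  "offsets": [
    [[-0.01,0.03,0,0,0],[-0.02,0.07,0,0,0],[-0.03,0.11,0,0,0],[-0.04,0.15,0,0,0],[-0.05,0.19,0,0,0],[-0.06,0.23,0,0,0],[-0.075,0.27,0,0,0],[-0.085,0.305,0,0,0],[-0.093,0.33,0,0,0],[-0.093,0.3395,0,0,0],[-0.093,0.3395,0.04,0,0],[-0.093,0.3395,0.08,0,0],[-0.093,0.3395,0.11,0,0],[-0.093,0.3395,0.12,0,0],[-0.093,0.3395,0.127,0,0],[-0.093,0.3395,0.13,0,0],[-0.093,0.3395,0.13,0,0],[-0.093,0.3395,0.13,0,0]]
  ],
  "clamp_n": 20
}}

```text
time: 27.95
position: [0.5566, 0.0539, 0.2301]
tool_rot: [-0.0, 3.139, 0.001]
ft_force: [0.9, 0.8, -2.3]
grip_width: 0.591
grip_force: 20.0
```

```bash
python3 -c "
from h import *
delta(.5563,.054,.0615)"
```

```text
grasp [0.557  0.054  0.0666] tool y deg 90.01 tilt [ 2.3e-03  7.0e-04 -1.0e+00] shift [0.0007 0.     0.0051]
```

>>> {"method": "creep_tool", "body": {
  "offsets": [
    [[0,0,0.001,0,0],[0,0,0.002,0,0],[0,0,0.003,0,0],[0,0,0.0035,0,0],[0,0,0.0035,0,0]]
  ],
  "clamp_n": 20
}}

```text
time: 28.45
position: [0.5559, 0.0539, 0.2252]
tool_rot: [0.0, -3.141, -0.0]
ft_force: [-0.1, 0.1, -2.6]
grip_width: 0.595
grip_force: 20.0
```

>>> {"method": "creep_tool", "body": {
  "offsets": [
    [[0,0,0.0005,0,0],[0,0,0.001,0,0],[0,0,0.001,0,0]]
  ],
  "clamp_n": 20
}}

```text
time: 28.75
position: [0.5561, 0.0538, 0.225]
tool_rot: [0.0, -3.141, -0.001]
ft_force: [-2.5, -0.5, 5.1]
grip_width: 0.594
grip_force: 20.0
```

>>> {"method": "creep_tool", "body": {
  "offsets": [
    [[0,0,0.0005,0,0],[0,0,0.001,0,0],[0,0,0.001,0,0]]
  ],
  "clamp_n": 20
}}

```text
time: 29.05
position: [0.5561, 0.0537, 0.225]
tool_rot: [0.0, -3.141, -0.001]
ft_force: [-6.0, -0.0, 11.8]
grip_width: 0.592
grip_force: 20.0
```

>>> {"method": "creep_tool", "body": {
  "offsets": [
    [[0,0,-0.001,0,0.65],[0,0,-0.001,0,0.75],[0,0,-0.001,0,0.88],[0,0,-0.001,0,1],[0,0,-0.001,0,1],[0,0,-0.03,0,1],[0,0,-0.07,0,1],[0,0,-0.12,0,1],[0,0,-0.14,0,1],[0,0,-0.14,0,1]]
  ]
}}

```text
time: 30.05
position: [0.5572, 0.0537, 0.3672]
tool_rot: [-0.0, 3.134, 0.003]
ft_force: [1.1, -0.1, 0.5]
grip_width: 1.002
grip_force: 0.0
```

```bash
python3 -c "
from h import *
delta(.4642,-.386,.2)"
```

```text
grasp [0.5584 0.054  0.2037] tool y deg 90.01 tilt [ 0.0071  0.0022 -1.    ] shift [ 0.0942 -0.44    0.0021]
```

>>> {"method": "creep_tool", "body": {
  "offsets": [
    [[0.092,-0.44,0,0,1],[0.092,-0.44,0,0,1],[0.092,-0.44,0,0,1],[0.092,-0.44,0,0,1],[0.092,-0.44,0,0,1],[0.092,-0.44,0,0,1],[0.092,-0.44,0,0,1],[0.092,-0.44,0,0,1],[0.092,-0.44,0,0,1],[0.092,-0.44,0,0,1],[0.092,-0.44,0,0,1],[0.092,-0.44,0.04,0,1],[0.092,-0.44,0.08,0,1],[0.092,-0.44,0.08,0,1],[0.092,-0.44,0.08,0,1]]
  ]
}}

```text
time: 31.55
position: [0.4648, -0.3846, 0.283]
tool_rot: [0.004, -3.14, -0.002]
ft_force: [0.2, -0.8, 0.8]
grip_width: 1.0
grip_force: 0.0
```

```bash
python3 -c "
from h import *
delta(.4642,-.386,.06)
st=ctrl.get_state();C=cam('wrist',st); im,d=ctrl.get_image('wrist')
c=cloud(C,d); m=(d>0)&(c[...,2]>.078)&(c[...,2]<.1)&(abs(c[...,1]+.385)<.035)&(abs(c[...,0]-.464)<.04)
p=np.argwhere(m); q=c[m];print(q.min(0),q.max(0),p[:,1].min(),p[:,1].max())"
```

```text
grasp [ 0.4646 -0.3844  0.1195] tool y deg 90.14 tilt [-0.0014  0.0013 -1.    ] shift [ 0.0003 -0.0017  0.0595]
[ 0.44008594 -0.40896342  0.07802034] [ 0.48470914 -0.36097282  0.09778659] 220 287
```

>>> {"method": "creep_tool", "body": {
  "offsets": [
    [[0,-0.0005,0.03,0,1],[0,-0.0005,0.05,0,1],[0,-0.0005,0.06,0,1],[0,-0.0005,0.06,0,1],[0,-0.0005,0.06,0,0],[0,-0.0005,0.06,0,0],[0,-0.0005,0.06,0,0],[0,-0.0005,0.06,0,0],[0,-0.0005,0.06,0,0],[0,-0.0005,0.06,0,0],[0,-0.0005,0.06,0,0]]
  ],
  "clamp_n": 20
}}

```text
time: 32.7
position: [0.4641, -0.3866, 0.2233]
tool_rot: [-0.0, 3.142, 0.0]
ft_force: [-0.8, 0.3, 0.9]
grip_width: 0.548
grip_force: 20.0
```

```bash
python3 -c "
from h import *
delta(.5575,-.054,.066)"
```

```text
grasp [ 0.4641 -0.3865  0.0598] tool y deg 90.01 tilt [ 1.e-04  3.e-04 -1.e+00] shift [-0.0935  0.3325 -0.0061]
```

>>> {"method": "creep_tool", "body": {
  "offsets": [
    [[0,0,-0.03,0,0],[0,0,-0.08,0,0],[0,0,-0.13,0,0],[0,0,-0.15,0,0],[0,0,-0.15,0,0],[0,0,-0.15,0,0]]
  ],
  "clamp_n": 20
}}

```text
time: 33.3
position: [0.4639, -0.3862, 0.3721]
tool_rot: [0.001, -3.141, -0.002]
ft_force: [0.7, 0.0, -2.5]
grip_width: 0.547
grip_force: 20.0
```

```bash
python3 -c "
from h import *
delta(.5575,-.054,.066)"
```

```text
grasp [ 0.4637 -0.386   0.2086] tool y deg 90.03 tilt [-8.0e-04  1.2e-03 -1.0e+00] shift [-0.094   0.3318  0.1429]
```

>>> {"method": "creep_tool", "body": {
  "offsets": [
    [[-0.01,0.03,0,0,0],[-0.02,0.07,0,0,0],[-0.03,0.11,0,0,0],[-0.04,0.15,0,0,0],[-0.05,0.19,0,0,0],[-0.06,0.23,0,0,0],[-0.075,0.27,0,0,0],[-0.085,0.305,0,0,0],[-0.0935,0.325,0,0,0],[-0.0935,0.3325,0,0,0],[-0.0935,0.3325,0.04,0,0],[-0.0935,0.3325,0.08,0,0],[-0.0935,0.3325,0.11,0,0],[-0.0935,0.3325,0.13,0,0],[-0.0935,0.3325,0.137,0,0],[-0.0935,0.3325,0.14,0,0],[-0.0935,0.3325,0.14,0,0],[-0.0935,0.3325,0.14,0,0]]
  ],
  "clamp_n": 20
}}

```text
time: 35.1
position: [0.558, -0.0545, 0.2344]
tool_rot: [0.0, 3.14, 0.0]
ft_force: [-0.2, 0.8, -1.0]
grip_width: 0.549
grip_force: 20.0
```

```bash
python3 -c "
from h import *
delta(.5575,-.054,.0658)"
```

```text
grasp [ 0.5583 -0.0544  0.0709] tool y deg 89.99 tilt [ 1.9e-03  2.0e-04 -1.0e+00] shift [0.0008 0.0004 0.0051]
```

>>> {"method": "creep_tool", "body": {
  "offsets": [
    [[0,0,0.001,0,0],[0,0,0.002,0,0],[0,0,0.003,0,0],[0,0,0.0035,0,0],[0,0,0.0035,0,0]]
  ],
  "clamp_n": 20
}}

```text
time: 35.6
position: [0.5575, -0.0541, 0.2297]
tool_rot: [0.0, -3.141, -0.0]
ft_force: [-0.3, 0.9, -2.7]
grip_width: 0.556
grip_force: 20.0
```

>>> {"method": "creep_tool", "body": {
  "offsets": [
    [[0,0,0.0005,0,0],[0,0,0.001,0,0],[0,0,0.001,0,0]]
  ],
  "clamp_n": 20
}}

```text
time: 35.9
position: [0.5576, -0.0541, 0.2293]
tool_rot: [-0.0, 3.142, 0.001]
ft_force: [-2.5, 0.6, 4.4]
grip_width: 0.548
grip_force: 20.0
```

>>> {"method": "creep_tool", "body": {
  "offsets": [
    [[0,0,0,0,0.6],[0,0,0,0,0.7],[0,0,0,0,0.85],[0,0,0,0,1],[0,0,0,0,1],[0,0,-0.03,0,1],[0,0,-0.07,0,1],[0,0,-0.12,0,1],[0,0.05,-0.16,0,1],[0,0.05,-0.18,0,1],[0,0.05,-0.18,0,1],[0,0.05,-0.18,0,1],[0,0.05,-0.18,0,1]]
  ]
}}

```text
time: 37.2
position: [0.5571, -0.0049, 0.4076]
tool_rot: [-0.002, -3.14, 0.001]
ft_force: [0.3, -1.1, -0.4]
grip_width: 1.001
grip_force: 0.0
```

```bash
python3 - <<'E'
from h import *
st=ctrl.get_state();C=cam('wrist',st);im,d=ctrl.get_image('wrist');c=cloud(C,d);cv2.imwrite('pics/w8.png',im[:,:,::-1])
m=((c[...,2]>.088)&(c[...,2]<.11)&(abs(c[...,1])<.12)&(c[...,0]<.65)).astype(np.uint8)
k,l,s,_=cv2.connectedComponentsWithStats(m)
for i in range(1,k):
    if s[i,4]>200: q=c[l==i]; print(cv2.minAreaRect(np.float32(q[:,:2])), np.percentile(q[:,2],[50,95]))
E
```

```text
((0.5567144155502319, 0.0547957569360733), (0.049658529460430145, 0.05030076950788498), 45.936824798583984) [0.10073784 0.10186855]
((0.5577024817466736, -0.052800461649894714), (0.04727349802851677, 0.04751990735530853), 0.23993240296840668) [0.09163164 0.10229191]
```

View pics/w8.png

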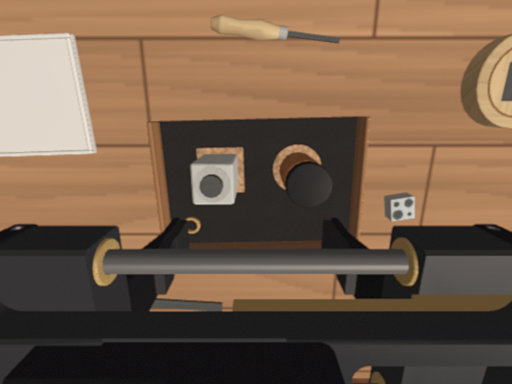

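The tin (px 215,180) and jar (308,180) stand upright on their mats, within about 1 mm of centre. The ring is untouched at (192,226) and the block is on the stump at (508,82). I'm handing the job in.

```bash
python3 -c "
from bench import ctrl
print(ctrl.close_job())"
```

```text
the job is handed in; nothing more can be done
None
```

The job is handed in, though the judge returned no verdict: by my last measurements the doming block lies about 2 mm off the stump's centre, the jar and tin stand upright on their mats within about 1 mm, and the ring was left alone.

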